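# Set the plunge router's depth stop

## Task

Set the plunge router on the plywood board for its deepest cut: flick the ears of its depth-stop turret round with a fingertip, click by click, until the lowest of the six stair steps sits squarely under the depth rod, then push the rod straight down with a fingertip until it rests on that step. Do not lift the router or shove it along, do not pull the rod up, and leave everything else where it lies.

Things in the scene. Friction and masses are not known exactly. Their poses are not given: they have to be found in the camera images.
- router: Cordless plunge router, loose, 3.5 kg, upright on the 18 mm board. Base plate 162 x 140 mm, 12 mm high; head with two side knobs (245 mm over them, along its y) and grey motor on two columns; top at 199 mm. Origin: on the motor's axis, underside of the base; x points from the turret (-x side) through the motor to the battery, z up. Beside the turret lean the tool away from the router.
- turret_axis (a point): Fixed router point on the turret's upright axis at half the height of its ears, 84 mm from the motor's axis on the router's -x side. The turret is a grey wheel, 60 mm over its ears: six ears 6 mm wide, round-ended, 12 mm high (6 mm above and below this point), on a hub of 19 mm radius. Its outer 20 mm overhang the base plate; nothing stands beside it within 70 mm.
- turret (a joint): Angle (rad), counter-clockwise from above positive, turns endlessly both ways. Clicks every 1.047 and springs to the nearest click when let go; about 1.5 N on an ear turns it. 0 or a whole turn: lowest step under the rod; +1.047: second lowest; etc. At a click two ears stand 30 degrees either side of straight out from the motor; an ear pushed past straight out clicks on.
- low_step (a point): Centre of the top of the turret's lowest step, 13 mm from its axis, 8 mm above point turret_axis; turns with the turret. The hub carries a spiral stair of six 60-degree sector steps, 18.5 mm in radius, tops 8, 13, 18, 23, 28 and 33 mm above turret_axis; the lowest lies beside the highest.
- rod_tip (a point): Centre of the lower end of the steel depth rod (10 mm in diameter, upright, in a guide on the front of the head, over the point of the turret nearest the motor). At the start it hangs 9 mm or more above the highest step.
- rod_top (a point): Centre of the top of the rod's black cap (15 mm in diameter, 7 mm high), 119 mm above the rod's tip, 71 mm from the motor's axis.
- depth_rod (a joint): Downward travel of the depth rod (m), grows as it goes down; it is stiff (about 3 N moves it) and stays where it is left. It stops on whichever step is under it; 0.047 when it rests on the lowest step.
- spanner: Loose steel open-ended spanner for the collet, 150 mm long, 8 mm thick, lying beside the router's base. Origin at the centre of its underside. Leave alone.
- bit_rack: Loose wooden block 60 x 130 x 26 mm with five steel router bits standing in it, 64 mm high in all, behind the router. Origin under its centre. Leave alone.
- tape_measure: Loose black tape measure, 72 x 36 x 66 mm, on the board. Origin under its centre. Leave alone.
- bike_pedal: Loose aluminium platform pedal, 100 x 96 x 20 mm, on the board. Origin under its centre. Leave alone.
- glue: Loose white glue bottle, 60 mm in diameter, 170 mm high, on the bench. Origin under its centre. Leave alone.
- chainring: Loose dark steel bicycle chainring, 145 mm across, 4 mm thick, flat on the bench. Leave alone.
- pencil_mug: Loose white mug with pencils, 80 mm in diameter, 95 mm high (pencils to 175 mm), on the bench. Leave alone.

How it is judged (in metres and radians):
On the way, in this order (a step that is already met when the one before it is completed fails the run):
1. the lowest step has been clicked under the raised rod (horizontal distance between low_step and rod_tip below 0.004 m and z of rod_tip in the frame of low_step above 0.02 m), for 0.2 s.
2. the rod has been pushed down onto the lowest step (horizontal distance between low_step and rod_tip below 0.004 m and z of rod_tip in the frame of low_step between -0.003 and 0.0025 m), for 0.2 s.
At the end, for the whole second after the job is handed in: The lowest step's centre is within 4 mm of straight below the rod's tip, the tip rests on it (within 2.5 mm above), and the router stands still and upright within 20 mm of where it stood (all of step 2 and linear speed of router below 0.01 m/s and angle between router's own z axis and vertical below 0.03 rad and distance of router from where it was at the start of the episode below 0.02 m); the robot touches nothing.
It fails at once if the router is lifted, tipped or shoved more than 20 mm (distance of router from where it was at the start of the episode above 0.02 m or angle between router's own z axis and vertical above 0.1 rad).
It fails at once if the depth rod is pulled up (value of joint depth_rod below -0.005 m).
It fails at once if another thing is moved more than 25 mm (distance of any of spanner, bit_rack, tape_measure, bike_pedal, glue, chainring, pencil_mug from where it was at the start of the episode above 0.025 m).
It also fails if it takes over 70 s, if anything falls off the work surface, if the arm or the gripper's body presses on something with over 40 N, if the wrist force passes 120 N, or if a joint passes its speed limit or range.

## Robot

A 6-joint arm with a two-finger parallel gripper is mounted at the origin on the work surface. World frame = base frame: x ahead of the robot, y to its left, z up, the work surface at z = 0. Lengths are in m, angles in degrees, forces in N, time in s.
With the tool pointing down it reaches from about 0.375 to 0.9 m from the base axis. Payload 3.1 kg.
Tool frame: the origin (TCP) lies at the very end of the fingers, on their centre line; the grasp point (between the pads) lies bot.grip_point_offset behind it (bot.grip_point_offset is the distance from the TCP to the grasp point, in m); z points along the fingers, y is the line along which they close (so a half turn about z gives the same grasp; the last joint's range is limited). The gripper opens to 87 mm and grips with 3 to 60 N. Pads are 19 mm wide; open, the fingers measure 117 mm over their backs; the gripper's body (75 mm by 190 mm) begins 51 mm behind the grasp point.
Start: joints at [55.606, 30.224, 82.088, -0, 67.689, -10.227], TCP at [0.256, 0.57, 0.223] pointing down, gripper open.
Joint ranges: [-176.69, 176.69], [-43.24, 126.21], [12.49, 139.97], [-82, 262], [0, 151.66], [-163.58, 163.58]. Speed limits (degrees/s): [159.86, 159.86, 180, 180, 180, 180].

## Interface

Orientations are given as a 3x3 rotation matrix whose columns are the frame's x, y, z axes.
In Python, from rig import bot, viewer, ticket gives the robot as it stands.
- The arm moves only by the tool servo_tool, never from a script. Its argument "targets" is a list of rows, each an object with "offset": the shift along the tool's x, y, z in m, a list of three; "dr": the turn, a rotation vector about the tool's x, y, z in degrees, a list of three. In form: [{"offset": [x, y, z], "dr": [ax, ay, az]}, ...]. A call has 1 to 20 rows; each row is the pose to reach, as a shift and turn from the pose commanded when the call began, along the tool's axes at that moment; what a row does not reach only later rows make up. A row lasts 1/12 s, in which the tool goes at most 41.7 mm and 7.16 degrees, less where a joint would pass 70% of its speed; a pose out of reach is approached as far as the arm can. A call with a gripper value outside its range is refused whole. "gripper" is the gripper command: -1 is fully open, 1 is shut, values between are in proportion, set as the call begins (left out, the last holds). The fingers move at their own pace and stop on an object; the grip force is fixed at half the most. Time passes only in rows, so rows that repeat a pose let the fingers close. It gives the time, the measured TCP pose, the force, the opening and the grip force at its end, in the units of the state.
- bot.read_state(): the state, without advancing time (a new reading comes with each control period).
- viewer.capture(name): name is "scene" or "top" or "wrist"; returns a dict with "color" (420x560x3 uint8, red, green, blue), "camera_matrix" (3x3 intrinsics, pixels), "R" (3x3) and "t" (3): a world point X has camera coordinates R X + t. Camera axes: x right, y down, z forward; pixel columns grow to the right and rows downward; lengths in m; the calibration is good to about 2 mm. A picture is of the moment at which its call begins. There is no depth.
- ticket.hand_in(): hands the job in; it is judged then, once.
The state is a dict: "time_s": time; "joint_positions": joint angles; "qvel": joint speeds; "tau": joint torques, N m; "position": TCP position; "tcp_rot": TCP orientation; "force": force on the tool from outside, world axes, zero at the start; "moment": the same for the moment, N m; "opening": opening from 0.0 (shut) to 1.0 (fully open); "grasp_force": force on a finger pad.
Only numpy, scipy, OpenCV 4.12 (cv2) and the standard library are available. Lean on these libraries where they do the work, as an engineer would, in place of code of your own. Each camera call takes 0.05 s, during which the arm holds its last target. There are 200 camera calls.

## Working session

There is one attempt and no reset: what is moved stays moved. The work goes in short steps, Python scripts to look and compute and a tool call to move; the robot and the scene stay as the last step left them, time stands still between calls to the robot, and variables do not carry over. Pictures are saved under pics/ and viewed, at most 10 in all, crops included, and the job is handed in when it is done.

Besides the shell and the picture viewer there is one more tool, called after "Request:" as name(argument=value, ...), one argument or row to a line, values as JSON. servo_tool: Moves the arm, as the interface text tells. Its arguments: {"type":"object","properties":{"targets":{"type":"array"},"gripper":{"type":"number"}},"required":["targets"]}

```bash
mkdir -p pics; ls; cat > h.py <<'E'
import numpy as np, cv2
from rig import bot, viewer, ticket
def cap(n,f=None):
    c=viewer.capture(n)
    if f: cv2.imwrite('pics/'+f,c['color'][:,:,::-1])
    return c
def ray(c,uv,z):
    K,R,t=np.array(c['camera_matrix']),np.array(c['R']),np.array(c['t'])
    d=R.T@np.linalg.solve(K,[uv[0],uv[1],1]); o=-R.T@t
    return o+d*(z-o[2])/d[2]
def proj(c,X):
    p=np.array(c['camera_matrix'])@(np.array(c['R'])@np.array(X)+np.array(c['t'])); return p[:2]/p[2]
E
python3 - <<'E'
from h import *
for n in('top','scene'):
    c=cap(n,n+'1.png'); np.savez('pics/'+n+'1.npz',**c)
    print(n,-np.array(c['R']).T@c['t'],c['camera_matrix'][0][0])
print(bot.read_state(),bot.grip_point_offset)
a=cv2.imread('pics/top1.png');b=cv2.imread('pics/scene1.png')
E
```

```text
pics
top [0.30119773 0.00469827 1.5431385 ] 475.2190025363551
scene [0.91571028 0.57152139 1.25099925] 470.2395181989619
{'time_s': 0.1, 'joint_positions': array([ 5.56062371e+01,  3.02758665e+01,  8.21487080e+01, -1.77347644e-03,
        6.76905776e+01, -1.02265383e+01]), 'qvel': array([ 0.07988931, -0.04898636, -0.18936556, -0.03001205,  0.02716355,
       -0.06280365]), 'tau': array([-1.49899465e-04, -4.40989459e+01, -1.77151036e+01,  6.35112100e-02,
        5.34151972e-02, -3.86100385e-05]), 'position': array([0.25546753, 0.56967546, 0.22164749]), 'tcp_rot': array([[-9.12359099e-01,  4.09389349e-01, -1.11165078e-03],
       [ 4.09390727e-01,  9.12357621e-01, -1.67459856e-03],
       [ 3.28660243e-04, -1.98293475e-03, -9.99997980e-01]]), 'force': array([-0.15745536, -0.4980448 ,  0.61601886]), 'moment': array([ 0.04492118,  0.05964979, -0.01119835]), 'grasp_force': 0.0, 'opening': 1.0000700845664408} 0.0187
```

View pics/top1.png

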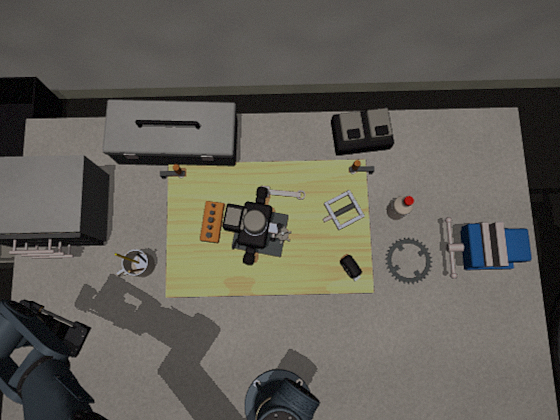

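View pics/scene1.png

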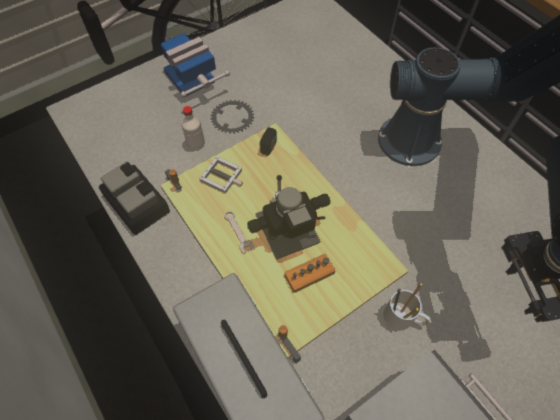

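The top view shows the router at about (256,219), with its turret to the right at about (283,232), so the turret faces world -y. The rack is on its left, the spanner above it, and the rest is clear. I'll zoom in and measure.

```bash
python3 - <<'E'
from h import *
a=cv2.imread('pics/top1.png')[175:275,205:315]; b=cv2.imread('pics/scene1.png')[165:265,235:345]
o=np.hstack([cv2.resize(x,None,fx=3.6,fy=3.6,interpolation=cv2.INTER_CUBIC) for x in(a,b)])
cv2.imwrite('pics/z1.png',cv2.convertScaleAbs(o,alpha=1.7))
c=np.load('pics/top1.npz')
print(ray(c,(256,219),.217),ray(c,(283,232),.05),ray(c,(242,246),.03),ray(c,(289,215),.03))
E
```

```text
[0.53722242 0.05159796 0.217     ] [ 0.5231615  -0.02753255  0.05      ] [0.48382434 0.1042965  0.03      ] [ 0.58127058 -0.04882462  0.03      ]
```

View pics/z1.png

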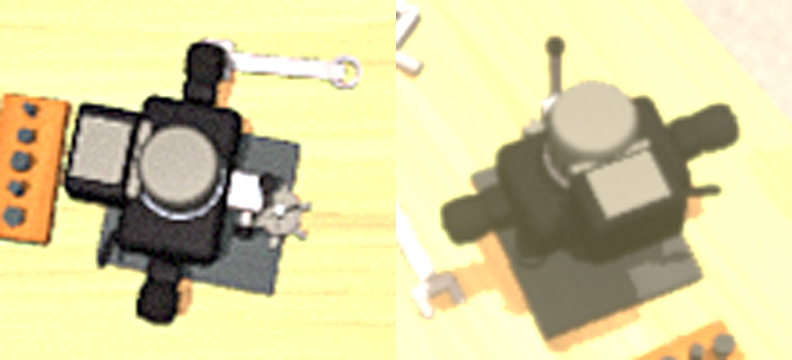

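Motor top is at about (255,221), turret at about (283.6,234), and the knobs give the router's yaw at about 77.5°. I'll go above the turret side to look from close by.

```bash
cat >> h.py <<'E'
from scipy.spatial.transform import Rotation as Ro
YAW=np.radians(77.5)
def axes(): 
    return np.array([np.cos(YAW),np.sin(YAW),0]),np.array([-np.sin(YAW),np.cos(YAW),0]) # router x,y
def Rt(lean):
    rx,ry=axes(); l=np.radians(lean)
    z=np.array([0,0,-1])*np.cos(l)+rx*np.sin(l)   # fingertips toward router, body away
    y=-ry; x=np.cross(y,z); return np.c_[x,y,z]
def move(P,R,s=None):
    s=s or bot.read_state(); R0=np.array(s['tcp_rot'])
    print('off',np.round(R0.T@(np.array(P)-s['position']),4),'dr',np.round(Ro.from_matrix(R0.T@R).as_rotvec(degrees=True),2))
E
python3 - <<'E'
from h import *
c=np.load('pics/top1.npz'); m=ray(c,(255,221.1),.217); rx,ry=axes()
print('motor',m,'turret',m-.084*rx, ray(c,(283.6,233.9),.055),'cap',ray(c,(279.4,227),.215))
T=(m-.084*rx); T[2]=.05
P=T-.07*rx; P[2]=.32; print(P); move(P,Rt(0))
E
```

```text
motor [0.53124818 0.05451959 0.217     ] turret [ 0.51306725 -0.02748927  0.217     ] [ 0.51631595 -0.02916222  0.055     ] cap [ 0.51313345 -0.01416465  0.215     ]
[ 0.49791648 -0.09582999  0.32      ]
off [-0.4936 -0.5081 -0.0975] dr [-1.100e-01  6.000e-02  7.833e+01]
```

Request:
servo_tool(
  targets=[
    {"offset": [0,0,-0.04],"dr": [0,0,0]},
    {"offset": [0,0,-0.08],"dr": [0,0,0]},
    {"offset": [-0.03,-0.03,-0.0975],"dr": [0,0,7]},
    {"offset": [-0.06,-0.06,-0.0975],"dr": [0,0,12]},
    {"offset": [-0.09,-0.09,-0.0975],"dr": [0,0,17]},
    {"offset": [-0.12,-0.12,-0.0975],"dr": [0,0,22]},
    {"offset": [-0.15,-0.15,-0.0975],"dr": [0,0,27]},
    {"offset": [-0.18,-0.18,-0.0975],"dr": [0,0,32]},
    {"offset": [-0.21,-0.21,-0.0975],"dr": [0,0,37]},
    {"offset": [-0.24,-0.24,-0.0975],"dr": [0,0,42]},
    {"offset": [-0.27,-0.27,-0.0975],"dr": [0,0,47]},
    {"offset": [-0.3,-0.3,-0.0975],"dr": [0,0,52]},
    {"offset": [-0.33,-0.33,-0.0975],"dr": [0,0,57]},
    {"offset": [-0.36,-0.36,-0.0975],"dr": [0,0,62]},
    {"offset": [-0.39,-0.39,-0.0975],"dr": [0,0,67]},
    {"offset": [-0.42,-0.42,-0.0975],"dr": [0,0,72]},
    {"offset": [-0.45,-0.45,-0.0975],"dr": [0,0,78]},
    {"offset": [-0.48,-0.48,-0.0975],"dr": [0,0,78]},
    {"offset": [-0.494,-0.508,-0.0975],"dr": [0,0,78.3]},
    {"offset": [-0.494,-0.508,-0.0975],"dr": [0,0,78.3]},
  ],
  gripper=1,
)

```text
time_s: 1.77
position: [0.5003, -0.1024, 0.3196]
tcp_rot: [[0.222, 0.975, 0.001], [0.975, -0.222, -0.004], [-0.004, 0.002, -1.0]]
force: [0.5, 0.8, 1.4]
opening: 0.006
grasp_force: 0.0
```

```bash
python3 - <<'E'
from h import *
c=cap('wrist','w1.png'); np.savez('pics/w1.npz',**c); s=bot.read_state()
print(s['time_s'],s['position'],s['tcp_rot'],s['opening'],s['joint_positions'])
print('cam',-np.array(c['R']).T@c['t'],c['camera_matrix'][0][0])
cv2.imwrite('pics/w1b.png',cv2.convertScaleAbs(cv2.imread('pics/w1.png'),alpha=1.7))
print(proj(c,[.514,-.028,.055]))
E
```

```text
1.8167 [ 0.49933782 -0.09985126  0.31942578] [[ 2.21478091e-01  9.75165318e-01 -2.39448980e-04]
 [ 9.75164540e-01 -2.21478217e-01 -1.23289346e-03]
 [-1.25530768e-03  3.95567360e-05 -9.99999211e-01]] 0.005743075003016032 [-2.38553737e+01  1.49552411e+01  9.10030020e+01 -7.29710961e-02
  7.40257478e+01 -1.10394294e+01]
cam [ 0.51923243 -0.01880272  0.48127944] 311.9403883370424
[271.4384668  116.12036851]
```

View pics/w1b.png

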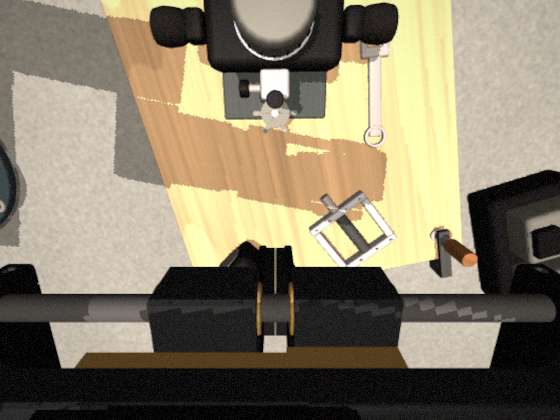

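The wrist view shows the router square to the tool: turret at about (274,114), black rod cap at (275,98), base-plate front edge at row 118. I'll work out the positions and move to a leaned pose close by.

```bash
python3 - <<'E'
from h import *
c=np.load('pics/w1.npz')
print('turret',ray(c,(274,115),.055),'cap',ray(c,(275,98),.22),'base corners',ray(c,(225,118),.03),ray(c,(326,118),.03))
rx,ry=axes(); T=np.array([.515,-.028,.055])
P=T-.08*rx; P[2]=.12; print(P); move(P,Rt(25))
E
```

```text
turret [ 0.51758388 -0.02737176  0.055     ] cap [ 0.52184253 -0.01170184  0.22      ] base corners [ 0.45025231 -0.01672025  0.03      ] [ 0.58708702 -0.04774796  0.03      ]
[ 0.49768483 -0.10610368  0.12      ]
off [-0.0062 -0.0002  0.1994] dr [ 0.07 25.07 -0.29]
```

Request:
servo_tool(
  targets=[
    {"offset": [-0.004,0,0.03],"dr": [0,4,0]},
    {"offset": [-0.004,0,0.06],"dr": [0,8,0]},
    {"offset": [-0.004,0,0.09],"dr": [0,12,0]},
    {"offset": [-0.004,0,0.12],"dr": [0,16,0]},
    {"offset": [-0.004,0,0.15],"dr": [0,20,0]},
    {"offset": [-0.004,0,0.18],"dr": [0,24,0]},
    {"offset": [-0.004,0,0.199],"dr": [0,25,-0.3]},
    {"offset": [-0.004,0,0.199],"dr": [0,25,-0.3]},
    {"offset": [-0.004,0,0.199],"dr": [0,25,-0.3]},
  ],
)

```text
time_s: 2.57
position: [0.4969, -0.098, 0.1205]
tcp_rot: [[0.192, 0.978, 0.087], [0.885, -0.211, 0.415], [0.424, -0.002, -0.906]]
force: [-0.0, -0.0, 0.2]
opening: 0.008
grasp_force: 0.0
```

```bash
python3 - <<'E'
from h import *
c=cap('wrist','w2.png'); np.savez('pics/w2.npz',**c); s=bot.read_state()
print(s['time_s'],s['position'],s['tcp_rot'],s['force'])
u,v=proj(c,[.517,-.028,.055]).round().astype(int); print(u,v)
im=cv2.imread('pics/w2.png'); cr=im[max(v-90,0):v+60,u-90:u+90]; print(max(v-90,0),u-90)
cv2.imwrite('pics/w2z.png',cv2.convertScaleAbs(cv2.resize(cr,None,fx=4,fy=4,interpolation=cv2.INTER_CUBIC),alpha=1.6))
E
```

```text
2.6167 [ 0.49776326 -0.09837487  0.12161076] [[ 1.90132853e-01  9.77682677e-01  8.93648798e-02]
 [ 8.86002712e-01 -2.10086271e-01  4.13355721e-01]
 [ 4.22905063e-01  5.85023164e-04 -9.06173806e-01]] [ 0.37301534 -0.39922335 -0.3898489 ]
280 170
80 190
```

View pics/w2z.png

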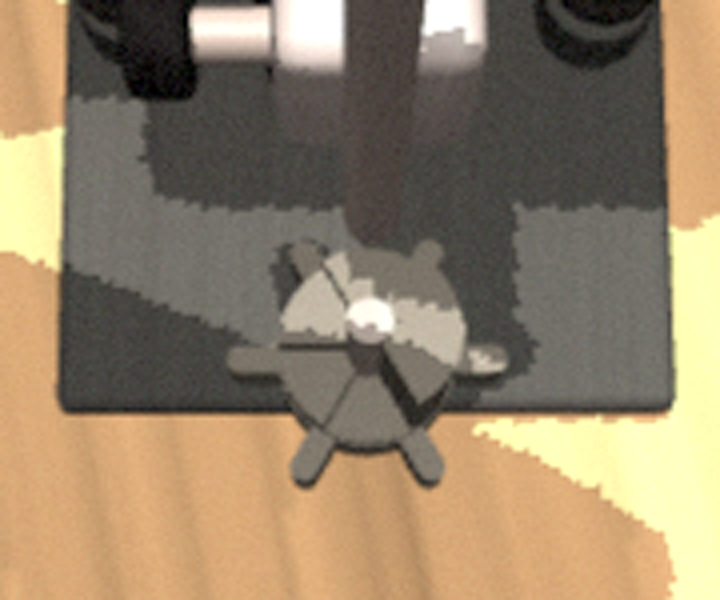

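The close view shows the turret cleanly. Ear-plane centre is at crop (370,360), with ears at ±30° from straight out, and there is a dark riser at the lower-right ear. I'll go lower and look nearer to tell the steps apart.

Request:
servo_tool(
  targets=[
    {"offset": [-0.01,0,0.022],"dr": [0,0,0]},
    {"offset": [-0.021,0,0.045],"dr": [0,0,0]},
    {"offset": [-0.021,0,0.045],"dr": [0,0,0]},
    {"offset": [-0.021,0,0.045],"dr": [0,0,0]},
  ],
)

```text
time_s: 2.95
position: [0.4981, -0.0985, 0.0726]
tcp_rot: [[0.189, 0.978, 0.09], [0.886, -0.21, 0.413], [0.423, 0.001, -0.906]]
force: [0.2, -0.0, -0.3]
opening: 0.005
grasp_force: 0.0
```

```bash
python3 - <<'E'
from h import *
c=cap('wrist','w3.png'); np.savez('pics/w3.npz',**c); s=bot.read_state()
print(s['time_s'],s['position'],s['force'])
u,v=proj(c,[.517,-.028,.055]).round().astype(int); print(u,v)
im=cv2.imread('pics/w3.png'); v0=max(v-52,0);cr=im[v0:v0+84,u-50:u+50]; print(v0,u-50)
cv2.imwrite('pics/w3z.png',cv2.convertScaleAbs(cv2.resize(cr,None,fx=7,fy=7,interpolation=cv2.INTER_CUBIC),alpha=1.8))
E
```

```text
3.0 [ 0.49854186 -0.09896282  0.07309874] [-0.68202241  0.54975437  0.99429252]
280 151
99 230
```

View pics/w3z.png

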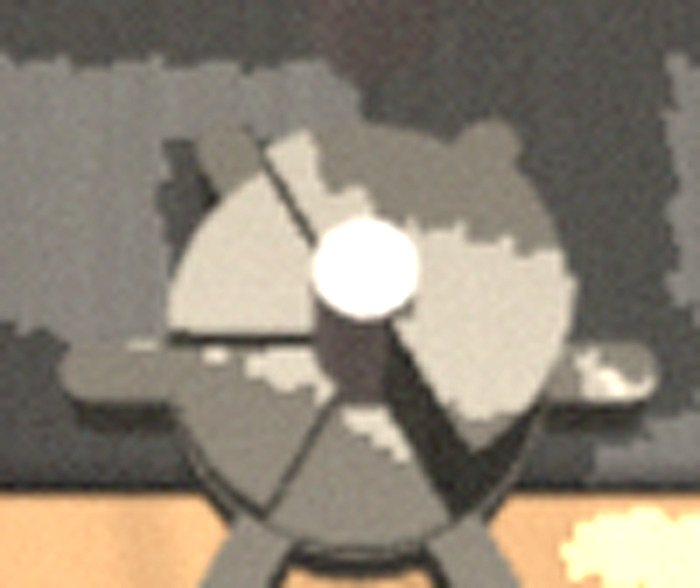

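The picture settles it. The highest step is at lower right with a tall dark riser, and the lowest step is straight out at the bottom, opposite the rod. That is three clicks, either way round. Next I'll triangulate the turret and plan the push.

```bash
python3 - <<'E'
from h import *
def tri(obs):
    A=np.zeros((3,3));b=np.zeros(3)
    for c,uv in obs:
        o=ray(c,uv,0);d=ray(c,uv,1)-o;d/=np.linalg.norm(d);M=np.eye(3)-np.outer(d,d);A+=M;b+=M@o
    return np.linalg.solve(A,b)
L=lambda n:np.load('pics/%s.npz'%n)
print('ear l',tri([(L('w2'),(190+245/4,80+358/4)),(L('w3'),(230+105/7,99+368/7))]),'r',tri([(L('w2'),(190+490/4,80+358/4)),(L('w3'),(230+615/7,99+368/7))]))
for z in(.045,.05,.055,.06,.065): 
  for n,l,r in(('w2',(251.3,169.5),(312.5,169.5)),('w3',(245,151.5),(318,151.5))):
    a=ray(L(n),l,z);b=ray(L(n),r,z);print(z,n,((a+b)/2).round(4),np.linalg.norm(a-b).round(4))
E
```

```text
ear l [ 0.49376308 -0.01929372  0.04203769] r [ 0.54441609 -0.0303425   0.04275603]
0.045 w2 [ 0.519  -0.0256  0.045 ] 0.0519
0.045 w3 [ 0.5189 -0.0255  0.045 ] 0.0507
0.05 w2 [ 0.5186 -0.0268  0.05  ] 0.0509
0.05 w3 [ 0.5185 -0.027   0.05  ] 0.0495
0.055 w2 [ 0.5182 -0.0281  0.055 ] 0.0499
0.055 w3 [ 0.518  -0.0286  0.055 ] 0.0483
0.06 w2 [ 0.5178 -0.0293  0.06  ] 0.0489
0.06 w3 [ 0.5176 -0.0301  0.06  ] 0.0471
0.065 w2 [ 0.5174 -0.0306  0.065 ] 0.0479
0.065 w3 [ 0.5171 -0.0316  0.065 ] 0.0459
```

```bash
cat >> h.py <<'E'
T=np.array([.519,-.0248,.037])
def rt(r,t,z):
    rx,ry=axes(); p=T-r*rx-t*ry; p[2]=z; return p
E
python3 - <<'E'
from h import *
s=bot.read_state()
d=s['position']-T; rx,ry=axes(); print('now r,t,z',-d@rx,-d@ry,s['position'][2])
for a in((.055,-.04,.034),(.0316,-.04,.034),(.0316,-.012,.034)): move(rt(*a),np.array(s['tcp_rot']),s)
E
```

```text
now r,t,z 0.07683281936681445 -0.00392142979058728 0.0730987370882328
off [ 0.0035 -0.036   0.0447] dr [0. 0. 0.]
off [ 0.0248 -0.0359  0.0545] dr [0. 0. 0.]
off [ 0.0246 -0.0079  0.0545] dr [0. 0. 0.]
```

Request:
servo_tool(
  targets=[
    {"offset": [0,-0.036,0.01],"dr": [0,0,0]},
    {"offset": [0.0035,-0.036,0.03],"dr": [0,0,0]},
    {"offset": [0.0035,-0.036,0.0447],"dr": [0,0,0]},
    {"offset": [0.0035,-0.036,0.0447],"dr": [0,0,0]},
    {"offset": [0.014,-0.036,0.05],"dr": [0,0,0]},
    {"offset": [0.0248,-0.036,0.0545],"dr": [0,0,0]},
    {"offset": [0.0248,-0.036,0.0545],"dr": [0,0,0]},
    {"offset": [0.0248,-0.03,0.0545],"dr": [0,0,0]},
    {"offset": [0.0248,-0.025,0.0545],"dr": [0,0,0]},
    {"offset": [0.0248,-0.02,0.0545],"dr": [0,0,0]},
    {"offset": [0.0248,-0.015,0.0545],"dr": [0,0,0]},
    {"offset": [0.0248,-0.011,0.0545],"dr": [0,0,0]},
    {"offset": [0.0248,-0.008,0.0545],"dr": [0,0,0]},
    {"offset": [0.0248,-0.008,0.0545],"dr": [0,0,0]},
  ],
)

```text
time_s: 4.17
position: [0.501, -0.054, 0.0324]
tcp_rot: [[0.191, 0.977, 0.092], [0.886, -0.212, 0.412], [0.422, 0.003, -0.906]]
force: [0.5, 0.3, -0.2]
opening: 0.004
grasp_force: 0.0
```

```bash
python3 - <<'E'
from h import *
c=cap('wrist','w4.png'); np.savez('pics/w4.npz',**c); s=bot.read_state()
d=s['position']-T; rx,ry=axes(); print('now r,t,z',-d@rx,-d@ry,s['position'][2],s['force'],s['time_s'])
u,v=proj(c,T).round().astype(int); print(u,v)
im=cv2.imread('pics/w4.png'); v0=max(v-60,0);cr=im[v0:v0+120,u-70:u+70]; print(v0,u-70)
cv2.imwrite('pics/w4z.png',cv2.convertScaleAbs(cv2.resize(cr,None,fx=5,fy=5,interpolation=cv2.INTER_CUBIC),alpha=1.8))
E
```

```text
now r,t,z 0.032214021152127056 -0.011812425516259535 0.03244798618004998 [-0.9962202   0.18287376 -0.38027953] 4.2167
294 207
147 224
```

View pics/w4z.png

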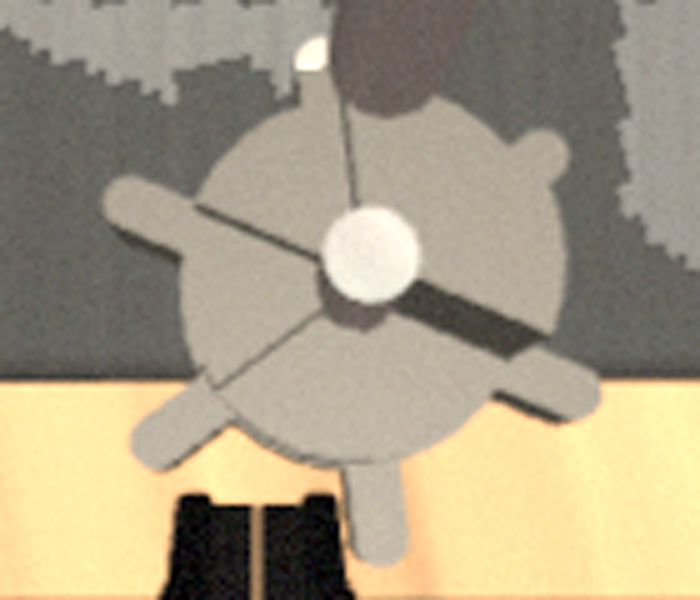

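The ear has been carried just past straight out, with the fingertip well engaged. I'll push 4 mm more, let it click, and repeat.

Request:
servo_tool(
  targets=[
    {"offset": [0,0.004,0],"dr": [0,0,0]},
    {"offset": [0,0.004,0],"dr": [0,0,0]},
    {"offset": [-0.011,0.004,-0.005],"dr": [0,0,0]},
    {"offset": [-0.0213,0.004,-0.0098],"dr": [0,0,0]},
    {"offset": [-0.0213,0.004,-0.0098],"dr": [0,0,0]},
    {"offset": [-0.0213,-0.012,-0.0098],"dr": [0,0,0]},
    {"offset": [-0.0213,-0.028,-0.0098],"dr": [0,0,0]},
    {"offset": [-0.0213,-0.028,-0.0098],"dr": [0,0,0]},
    {"offset": [-0.011,-0.028,-0.005],"dr": [0,0,0]},
    {"offset": [0,-0.028,0],"dr": [0,0,0]},
    {"offset": [0,-0.028,0],"dr": [0,0,0]},
    {"offset": [0,-0.022,0],"dr": [0,0,0]},
    {"offset": [0,-0.017,0],"dr": [0,0,0]},
    {"offset": [0,-0.012,0],"dr": [0,0,0]},
    {"offset": [0,-0.007,0],"dr": [0,0,0]},
    {"offset": [0,-0.003,0],"dr": [0,0,0]},
    {"offset": [0,0.001,0],"dr": [0,0,0]},
    {"offset": [0,0.004,0],"dr": [0,0,0]},
    {"offset": [0,0.004,0],"dr": [0,0,0]},
  ],
)

```text
time_s: 5.8
position: [0.5054, -0.0553, 0.0325]
tcp_rot: [[0.191, 0.977, 0.093], [0.887, -0.212, 0.411], [0.421, 0.004, -0.907]]
force: [1.0, -1.2, -0.5]
opening: 0.006
grasp_force: 0.7
```

Request:
servo_tool(
  targets=[
    {"offset": [-0.011,0,-0.005],"dr": [0,0,0]},
    {"offset": [-0.0213,0,-0.0098],"dr": [0,0,0]},
    {"offset": [-0.0213,0,-0.0098],"dr": [0,0,0]},
    {"offset": [-0.0213,0,-0.0098],"dr": [0,0,0]},
  ],
)

```text
time_s: 6.13
position: [0.4984, -0.0782, 0.0324]
tcp_rot: [[0.193, 0.977, 0.091], [0.886, -0.213, 0.413], [0.423, 0.001, -0.906]]
force: [-1.1, 0.1, -0.8]
opening: 0.006
grasp_force: 0.0
```

```bash
python3 - <<'E'
from h import *
c=cap('wrist','w5.png'); np.savez('pics/w5.npz',**c); s=bot.read_state()
d=s['position']-T; rx,ry=axes(); print('now r,t,z',-d@rx,-d@ry,s['position'][2],s['force'],s['time_s'])
u,v=proj(c,T).round().astype(int); print(u,v)
im=cv2.imread('pics/w5.png'); v0=max(v-65,0);cr=im[v0:v0+120,u-70:u+70]; print(v0,u-70)
cv2.imwrite('pics/w5z.png',cv2.convertScaleAbs(cv2.resize(cr,None,fx=5,fy=5,interpolation=cv2.INTER_CUBIC),alpha=1.8))
E
```

```text
now r,t,z 0.05600408718286447 -0.008857244006960616 0.03237941538547241 [-0.74278192  0.55825846 -0.3244358 ] 6.1833
289 166
101 219
```

View pics/w5z.png

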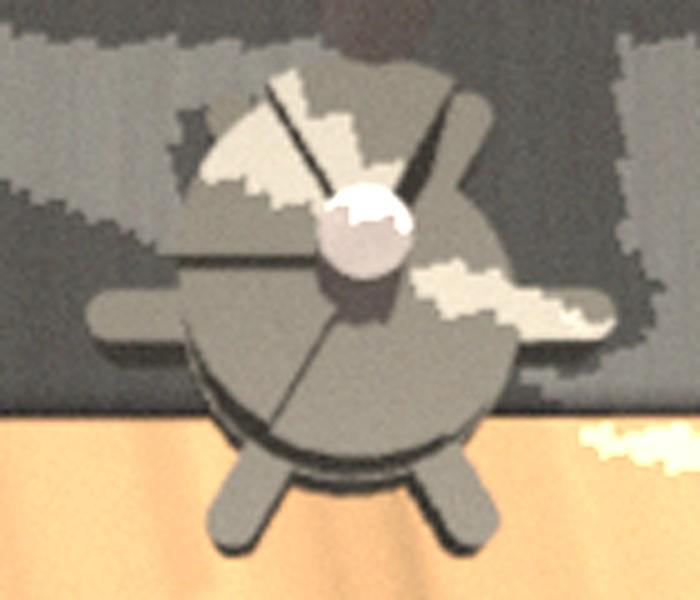

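Two clicks are done: the highest step is now under the rod and the lowest is at upper right. One more click will do it.

Request:
servo_tool(
  targets=[
    {"offset": [0,-0.016,0],"dr": [0,0,0]},
    {"offset": [0,-0.032,0],"dr": [0,0,0]},
    {"offset": [0,-0.032,0],"dr": [0,0,0]},
    {"offset": [0.011,-0.032,0.005],"dr": [0,0,0]},
    {"offset": [0.0213,-0.032,0.0098],"dr": [0,0,0]},
    {"offset": [0.0213,-0.032,0.0098],"dr": [0,0,0]},
    {"offset": [0.0213,-0.026,0.0098],"dr": [0,0,0]},
    {"offset": [0.0213,-0.021,0.0098],"dr": [0,0,0]},
    {"offset": [0.0213,-0.016,0.0098],"dr": [0,0,0]},
    {"offset": [0.0213,-0.011,0.0098],"dr": [0,0,0]},
    {"offset": [0.0213,-0.007,0.0098],"dr": [0,0,0]},
    {"offset": [0.0213,-0.003,0.0098],"dr": [0,0,0]},
    {"offset": [0.0213,0,0.0098],"dr": [0,0,0]},
    {"offset": [0.0213,0,0.0098],"dr": [0,0,0]},
    {"offset": [0.011,0,0.005],"dr": [0,0,0]},
    {"offset": [0,0,0],"dr": [0,0,0]},
    {"offset": [0,0,0],"dr": [0,0,0]},
    {"offset": [0,0,0],"dr": [0,0,0]},
    {"offset": [0,0,0],"dr": [0,0,0]},
  ],
)

```text
time_s: 7.77
position: [0.4982, -0.0773, 0.0324]
tcp_rot: [[0.192, 0.977, 0.09], [0.886, -0.212, 0.413], [0.423, 0.0, -0.906]]
force: [-0.3, -0.1, 0.1]
opening: 0.004
grasp_force: 0.0
```

```bash
python3 - <<'E'
from h import *
c=cap('wrist','w6.png'); np.savez('pics/w6.npz',**c); s=bot.read_state()
d=s['position']-T; rx,ry=axes(); print('now r,t,z',-d@rx,-d@ry,s['position'][2],s['force'],s['time_s'])
im=cv2.imread('pics/w6.png')
for p in([.5215,-.0122,.21],): print(proj(c,p))
v0=20;cr=im[v0:v0+200,170:410]
cv2.imwrite('pics/w6z.png',cv2.convertScaleAbs(cv2.resize(cr,None,fx=3,fy=3,interpolation=cv2.INTER_CUBIC),alpha=1.8))
# pure up/out retreat to overhead view pose
P=rt(.075,0,.25); print(P); move(P,Rt(0),s)
E
```

```text
now r,t,z 0.05544909814489 -0.009068576454210003 0.0323789022884903 [-0.26667299  0.61475066 -0.35259612] 7.8167
[  497.7654905  -1271.89313872]
[ 0.50276703 -0.0980222   0.25      ]
off [ 0.0743  0.0091 -0.2055] dr [ -0.04 -25.03   0.29]
```

View pics/w6z.png

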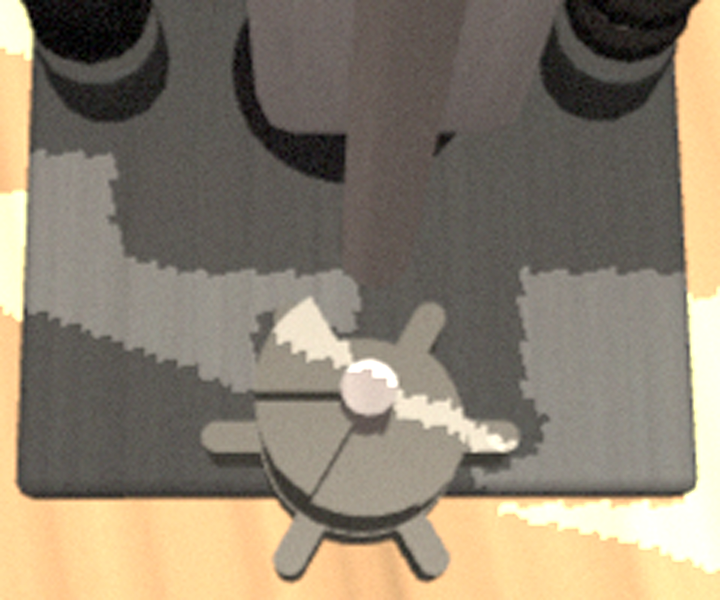

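The lowest step is now under the rod, with the tall riser and highest step just to its left. I'll back out along the tool and straighten up above.

Request:
servo_tool(
  targets=[
    {"offset": [0,0,-0.04],"dr": [0,0,0]},
    {"offset": [0,0,-0.08],"dr": [0,0,0]},
    {"offset": [0,0,-0.12],"dr": [0,0,0]},
    {"offset": [0.01,0.004,-0.155],"dr": [0,-4,0]},
    {"offset": [0.03,0.009,-0.18],"dr": [0,-10,0]},
    {"offset": [0.05,0.009,-0.2],"dr": [0,-16,0.3]},
    {"offset": [0.0743,0.009,-0.2055],"dr": [0,-22,0.3]},
    {"offset": [0.0743,0.009,-0.2055],"dr": [0,-25,0.3]},
    {"offset": [0.0743,0.009,-0.2055],"dr": [0,-25,0.3]},
    {"offset": [0.0743,0.009,-0.2055],"dr": [0,-25,0.3]},
  ],
)

```text
time_s: 8.65
position: [0.5024, -0.0965, 0.2499]
tcp_rot: [[0.213, 0.977, -0.001], [0.977, -0.213, 0.001], [0.001, -0.001, -1.0]]
force: [-0.4, -0.1, -1.0]
opening: 0.007
grasp_force: 0.0
```

```bash
python3 - <<'E'
from h import *
c=cap('wrist','w7.png'); np.savez('pics/w7.npz',**c); s=bot.read_state()
d=s['position']-T; rx,ry=axes(); print('now r,t,z',-d@rx,-d@ry,s['position'][2],s['force'],s['time_s'])
print(proj(c,rt(-.013,0,.211)))
u,v=proj(c,rt(-.013,0,.211)).round().astype(int)
im=cv2.imread('pics/w7.png'); v0=max(v-100,0); cr=im[v0:v0+150,u-100:u+100]; print(v0,u-100)
cv2.imwrite('pics/w7z.png',cv2.convertScaleAbs(cv2.resize(cr,None,fx=4,fy=4,interpolation=cv2.INTER_CUBIC),alpha=2))
move(rt(-.009,0,.235),Rt(0),s); move(rt(-.009,0,.16),Rt(0),s)
E
```

```text
now r,t,z 0.07460176160707731 -0.0006496245324214988 0.24930088026706204 [-0.06027259 -0.26390488  0.07097739] 8.7
[275.71883848 106.78465268]
7 176
off [0.0836 0.0008 0.0144] dr [-0.12 -0.08  0.08]
off [0.0835 0.0009 0.0894] dr [-0.12 -0.08  0.08]
```

View pics/w7z.png

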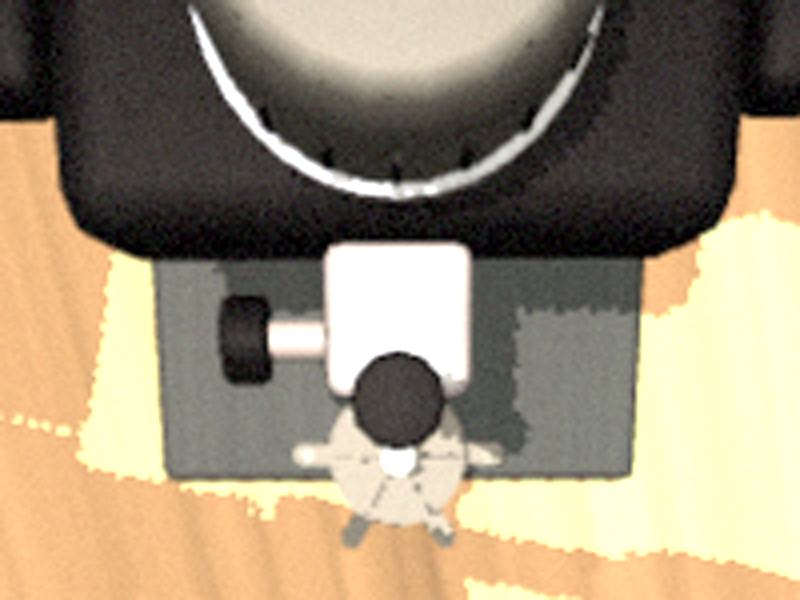

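The cap sits at crop (398,400), exactly where predicted. I'll go over it (4 mm outward) and press down.

Request:
servo_tool(
  targets=[
    {"offset": [0.03,0.001,0],"dr": [0,0,0]},
    {"offset": [0.06,0.001,0.005],"dr": [0,0,0]},
    {"offset": [0.0836,0.001,0.014],"dr": [0,0,0]},
    {"offset": [0.0836,0.001,0.014],"dr": [0,0,0]},
    {"offset": [0.0836,0.001,0.022],"dr": [0,0,0]},
    {"offset": [0.0836,0.001,0.03],"dr": [0,0,0]},
    {"offset": [0.0836,0.001,0.037],"dr": [0,0,0]},
    {"offset": [0.0836,0.001,0.043],"dr": [0,0,0]},
    {"offset": [0.0836,0.001,0.049],"dr": [0,0,0]},
    {"offset": [0.0836,0.001,0.055],"dr": [0,0,0]},
    {"offset": [0.0836,0.001,0.061],"dr": [0,0,0]},
    {"offset": [0.0836,0.001,0.066],"dr": [0,0,0]},
    {"offset": [0.0836,0.001,0.07],"dr": [0,0,0]},
    {"offset": [0.0836,0.001,0.074],"dr": [0,0,0]},
    {"offset": [0.0836,0.001,0.077],"dr": [0,0,0]},
    {"offset": [0.0836,0.001,0.077],"dr": [0,0,0]},
  ],
)

```text
time_s: 10.03
position: [0.522, -0.0161, 0.1723]
tcp_rot: [[0.216, 0.976, -0.0], [0.976, -0.216, 0.001], [0.001, -0.001, -1.0]]
force: [0.4, -0.3, 0.1]
opening: 0.009
grasp_force: 0.0
```

Request:
servo_tool(
  targets=[
    {"offset": [0,0,0.001],"dr": [0,0,0]},
    {"offset": [0,0,0.002],"dr": [0,0,0]},
    {"offset": [0,0,0.003],"dr": [0,0,0]},
    {"offset": [0,0,0.004],"dr": [0,0,0]},
  ],
)

```text
time_s: 10.37
position: [0.522, -0.016, 0.1691]
tcp_rot: [[0.216, 0.976, 0.0], [0.976, -0.216, 0.001], [0.001, 0.0, -1.0]]
force: [0.4, 0.5, 2.1]
opening: 0.004
grasp_force: 1.2
```

Request:
servo_tool(
  targets=[
    {"offset": [0,0,0.001],"dr": [0,0,0]},
    {"offset": [0,0,0.002],"dr": [0,0,0]},
  ],
)

```text
time_s: 10.53
position: [0.522, -0.0161, 0.167]
tcp_rot: [[0.216, 0.976, 0.0], [0.976, -0.216, 0.001], [0.001, -0.0, -1.0]]
force: [-0.5, 2.5, 2.3]
opening: 0.007
grasp_force: 1.2
```

Request:
servo_tool(
  targets=[
    {"offset": [0,0,0.001],"dr": [0,0,0]},
    {"offset": [0,0,0.002],"dr": [0,0,0]},
  ],
)

```text
time_s: 10.7
position: [0.5221, -0.0163, 0.165]
tcp_rot: [[0.216, 0.976, 0.0], [0.976, -0.216, 0.0], [0.0, 0.0, -1.0]]
force: [0.3, 2.7, 2.7]
opening: 0.008
grasp_force: 1.2
```

Request:
servo_tool(
  targets=[
    {"offset": [0,0,0.001],"dr": [0,0,0]},
    {"offset": [0,0,0.002],"dr": [0,0,0]},
  ],
)

```text
time_s: 10.87
position: [0.5221, -0.0164, 0.1641]
tcp_rot: [[0.216, 0.976, 0.0], [0.976, -0.216, 0.0], [0.0, 0.0, -1.0]]
force: [-3.4, 2.0, 17.1]
opening: 0.006
grasp_force: 8.6
```

It hit a hard stop at z = 0.164 with 17 N, which is the expected height. I'll lift straight off.

Request:
servo_tool(
  targets=[
    {"offset": [0,0,0],"dr": [0,0,0]},
    {"offset": [0,0,0],"dr": [0,0,0]},
    {"offset": [0,0,-0.005],"dr": [0,0,0]},
    {"offset": [0,0,-0.02],"dr": [0,0,0]},
    {"offset": [0,0,-0.05],"dr": [0,0,0]},
    {"offset": [-0.03,0,-0.08],"dr": [0,0,0]},
    {"offset": [-0.06,0,-0.09],"dr": [0,0,0]},
    {"offset": [-0.084,0,-0.09],"dr": [0,0,0]},
    {"offset": [-0.084,0,-0.09],"dr": [0,0,0]},
    {"offset": [-0.084,0,-0.09],"dr": [0,0,0]},
  ],
)

```text
time_s: 11.7
position: [0.5036, -0.0999, 0.2529]
tcp_rot: [[0.219, 0.976, -0.0], [0.976, -0.219, -0.0], [-0.0, -0.0, -1.0]]
force: [0.8, 0.6, 0.6]
opening: 0.004
grasp_force: 0.0
```

```bash
python3 - <<'E'
from h import *
c=cap('wrist','w8.png'); g=cv2.cvtColor(c['color'],cv2.COLOR_RGB2GRAY)
# black cap: circle on white guide / grey turret; compare with predicted place down / up, and base edge for router shift
for z in(.164,.211): print(z,proj(c,rt(-.013,0,z)))
u,v=proj(c,rt(-.013,0,.164)).astype(int)
m=(g[v-25:v+25,u-16:u+17]<45).astype(np.uint8)
n,l,st,ce=cv2.connectedComponentsWithStats(m)
for i in range(1,n):
    if st[i,4]>60: print(ce[i]+[u-16,v-25],st[i])
E
```

```text
0.164 [272.31505292 102.91073567]
0.211 [271.81528894 101.46651915]
[272.10869565 102.90217391] [  6  17  21  19 276]
```

The cap measures 18.7 px across, which puts its top at z of about 0.165: the rod is fully down and the router hasn't shifted.

```bash
python3 -c "
from rig import ticket
print(ticket.hand_in())"
```

```text
the job is handed in; nothing more can be done
None
```

I flicked the turret three clicks so its lowest step sits under the depth rod, pushed the rod down until it stopped on that step, and handed the job in; the hand-in gave no verdict.

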